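# Shorten the casting frame six clicks and wedge its bar

### The job

The resin casting frame on the bench has to be made shorter: turn the black click-stop knob clockwise (seen from above) by exactly six clicks from where it stands now, letting go and taking hold again as needed. Then lay the loose wooden wedge in the lane in front of the bridge, thin end towards the bridge, let go of it and push it in by its thick end, firmly, until it jams the steel bar fast; move the bar only by the knob, and leave the pots, bottles and cup where they are.

Things in the scene. Friction and masses are not known exactly. Their poses are not given: they have to be found in the camera images.
- frame: fixture fixed to the bench, placed and turned at random. Origin: underside, mid working part; x away from the robot (along the wedge lane), y along the bar to the white casting frame, z up. Bed plate x -50 to 50, y -120 to 125, 12 mm thick. Grey housing 76 x 70 mm at x 0, y -65, top z 52, carries the knob. White-walled casting frame x -75 to 75, y 125 to 305, top z 48 mm
- knob_axis (a point): top of the knob's axis, frame (0, -65, 82) mm; does not turn. Knob: round, black, fluted, 38 mm wide, grip from z 52 to 82, axis vertical. 12 clicks a turn (30 deg): it resists with 0.3 N m on leaving a notch, less towards mid-click, then pulls forward into the next notch; let go between notches it falls into the nearer one. Starts in a notch, 0 to 3 clicks from its anticlockwise stop
- lane (a point): mouth of the window under the aluminium bridge: frame (-20, 65, 30) mm, at bar-top height. In front of it the wooden lane floor, frame x -110 to -14, 70 mm wide, top z 29.5. Bridge x -20 to 20, 51 mm wide, top z 68.5. Window 27 mm wide; thin flared lips before it to x -34, 46 mm apart, z to 45. Its ceiling ramp falls 1 in 8 away from the robot, 17 to 12 mm above the bar
- bar: steel bar 24 x 270 x 16 mm sliding along frame y through housing and bridge, under the window at frame x -12 to 12, top at z 30 mm. At its +y end the 124 x 12 x 35 mm white sliding wall. Origin on its underside, at frame (0, 0 to 9, 14) mm at the start, axes as the frame's. Each clockwise click of the knob (seen from above) moves it 3 mm to frame +y
- wedge: loose dark wooden wedge, about 40 g, 80 mm long (x), 22 wide (y), flat side down; 9 mm thick at the thin end (+x, turned up 2 mm), 18 at the thick end (-x). Origin: underside centre. Starts on the bench, thin end roughly away from the robot. It jams under the bridge with its origin near frame x 14 mm (thick end 6 mm short of the bridge); a push of 15 to 20 N sets it, friction holds it
- pot_a: bystander: lidded pigment pot 52 mm wide, 30 mm high, on the bench; origin at its underside
- pot_b: bystander: like pot_a
- dropper_a: bystander: pigment dropper bottle 30 mm wide, 88 mm high, standing behind the fixture; origin at its underside
- dropper_b: bystander: like dropper_a
- dropper_c: bystander: like dropper_a, at the right
- cup: bystander: empty paper cup 76 mm wide, 90 mm high, at the left
- spray: bystander: small bottle 40 mm wide, 130 mm high, at the right back
Not all that is in view belongs to the job. Of the things that look like the wedge, take the one that is farthest to the robot's right at the start.

How it is judged (in metres and radians):
On the way, in this order (a step that is already met when the one before it is completed fails the run):
1. the bar has been fed six clicks by the knob and the knob let go (distance of bar from where it was at the start of the episode between 0.0167 and 0.0193 m and distance between the grasp point and knob_axis above 0.045 m), for 0.2 s.
2. the wedge lies in the lane, thin end to the bridge, let go (x of wedge in the frame of frame between -0.085 and 0 m and y of wedge in the frame of frame between 0.05 and 0.08 m and z of wedge in the frame of frame below 0.034 m and contact force between the fingers and wedge below 0.05 N), for 0.1 s.
At the end, for the whole second after the job is handed in: The bar is 18 mm (six clicks, within 1.3 mm) from its start; the wedge is under the bridge, thin end through, origin 6 to 26 mm past the bar's centre line, within 5 mm of the lane's middle and 0.15 rad of straight, pressing on the bar with over 2.5 N by itself; both at rest (distance of bar from where it was at the start of the episode between 0.0167 and 0.0193 m and contact force between wedge and bar above 2.5 N and x of wedge in the frame of frame between 0.006 and 0.026 m and y of wedge in the frame of frame between 0.06 and 0.07 m and angle between the x axis of wedge and the x axis of frame, either way round below 0.15 rad and linear speed of each of wedge, bar below 0.005 m/s); the robot touches nothing.
It fails at once if the bar or its sliding wall is pushed by the robot (over 3 N) (contact force between any of the fingers, the arm and bar above 3 N).
It fails at once if a bystander (pot, dropper, cup or bottle) is moved more than 25 mm (distance of any of pot_a, pot_b, dropper_a, dropper_b, dropper_c, cup, spray from where it was at the start of the episode above 0.025 m).
It also fails if it takes over 72 s, if anything falls off the work surface, if the arm or the gripper's body presses on something with over 40 N, if the wrist force passes 120 N, or if a joint passes its speed limit or range.

### The arm

A 6-joint arm with a two-finger parallel gripper is mounted at the origin on the work surface. World frame = base frame: x ahead of the robot, y to its left, z up, the work surface at z = 0. Lengths are in mm, angles in rad, forces in N, time in s.
With the tool pointing down it reaches from about 375 to 825 mm from the base axis. Payload 5.5 kg.
Tool frame: the origin (TCP) lies between the finger pads; the fingertips stand 22 mm ahead of it and the grasp point (between the pads) lies 3 mm ahead of it; z points along the fingers, y is the line along which they close (so a half turn about z gives the same grasp; the last joint's range is limited). The gripper opens to 85 mm and grips with 20 to 120 N. Pads are 22 mm wide; open, the fingers measure 114 mm over their backs; the gripper's body (76 mm by 85 mm) begins 54 mm behind the grasp point. The pads swing forward as they close: fully open they stand 13 mm farther back than shut.
Start: joints at [1.112, 0.314, -0.047, 1.21, 0, 1.571], TCP at [265.72, 537.948, 220.999] pointing down, gripper open.
Joint ranges: [-2.67, 2.67], [-0.69, 1.73], [-1.03, 1.25], [-2.08, 2.16], [-1.42, 1.45], [-3.14, 3.14]. Speed limits (rad/s): [2.39, 2.39, 3.01, 3.14, 3.14, 3.14].

### API

Orientations are given as a rotation vector (axis times angle).
In Python, from workcell import ctrl, optics gives the robot as it stands.
- The arm moves only by the tool drive_tool, never from a script. Its argument "deltas" is a list that holds one entry, the list of rows, each a list of 4 numbers: the shift along the tool's x, y, z in units of 25 mm (1.0 is 25 mm), then the turn about the tool's z in degrees. A call has 1 to 20 rows; each row is the pose to reach, as a shift and turn from the pose commanded when the call began, along the tool's axes at that moment; what a row does not reach only later rows make up. A row lasts 1/10 s, in which the tool goes at most 50 mm and 8.59 degrees, less where a joint would pass 70% of its speed; a pose out of reach is approached as far as the arm can. A call with a gripper value outside its range is refused whole. "fingers" is the finger opening in mm, from 0 to 85.4, set as the call begins (left out, the last holds). The fingers move at their own pace and stop on an object; "grip_force" is the grip in N (left out, the last holds). Time passes only in rows, so rows that repeat a pose let the fingers close. It gives the time, the measured TCP pose, the force, the opening and the grip force at its end, in the units of the state.
- ctrl.get_state(): the state, without advancing time (a new reading comes with each control period).
- optics.capture(name): name is "scene" or "top" or "wrist"; returns (picture, depth): 400x640x3 uint8, red, green, blue; 400x640 float32, mm along the optical axis (not along the pixel's ray), 0 where there is no reading.
- optics.calibration(name): a dict with "fx", "fy", "cx", "cy" (pixels), "rvec" (rotation vector, rad) and "tvec" (3), from world to camera coordinates, as OpenCV has them. Camera axes: x right, y down, z forward; pixel columns grow to the right and rows downward; lengths in mm; the calibration is good to about 2 mm. A picture is of the moment at which its call begins: read the wrist's pose just before it. calibration takes no time and is no camera call; for the wrist camera it gives the pose at the moment of the call.
- ctrl.finish_job(): hands the job in; it is judged then, once.
The state is a dict: "time": time; "joint_pos": joint angles; "dq": joint speeds; "tau": joint torques, N m; "eef_pos": TCP position; "orientation": TCP orientation; "force": force on the tool from outside, world axes, zero at the start; "torque": the same for the moment, N m; "finger_gap": opening from 0.0 (shut) to 1.0 (fully open); "grip_force": force on a finger pad.
Only numpy, scipy, OpenCV 4.12 (cv2) and the standard library are available. Lean on these libraries where they do the work, as an engineer would, in place of code of your own. Each camera call takes 0.05 s, during which the arm holds its last target. There are 200 camera calls.

## Working session

There is one attempt and no reset: what is moved stays moved. The work goes in short steps, Python scripts to look and compute and a tool call to move; the robot and the scene stay as the last step left them, time stands still between calls to the robot, and variables do not carry over. Pictures are saved under pics/ and viewed, at most 10 in all, crops included, and the job is handed in when it is done.

Besides the shell and the picture viewer there is one more tool, called after "Call:" in YAML: its name, and indented under it one key for each argument. drive_tool: Moves the arm, as the interface text tells. Its arguments: {"type":"object","properties":{"deltas":{"type":"array","items":{"type":"array","items":{"type":"array","items":{"type":"number"}}}},"fingers":{"type":"number"},"grip_force":{"type":"number"}},"required":["deltas"]}

```bash
mkdir -p pics
cat > h.py <<'E'
import numpy as np, cv2
from workcell import ctrl, optics
def cap(n):
    c=optics.calibration(n); p,d=optics.capture(n); return p,d,c
def pts(d,c):
    R=cv2.Rodrigues(np.array(c['rvec'],float))[0]; t=np.array(c['tvec'],float)
    v,u=np.mgrid[:d.shape[0],:d.shape[1]]
    P=np.stack([(u-c['cx'])/c['fx']*d,(v-c['cy'])/c['fy']*d,d],-1)
    return (P-t)@R
def ray(c,u,v,z):
    R=cv2.Rodrigues(np.array(c['rvec'],float))[0]; t=np.array(c['tvec'],float)
    o=-R.T@t; k=R.T@np.array([(u-c['cx'])/c['fx'],(v-c['cy'])/c['fy'],1])
    return o+k*(z-o[2])/k[2]
def save(n,p): cv2.imwrite('pics/'+n+'.png',p[...,::-1])
E
python3 - <<'E'
from h import *
s=ctrl.get_state();print(s)
for n in('top','scene'):
    p,d,c=cap(n); save(n+'0',p); np.savez(n+'0.npz',p=p,d=d); print(n,c)
E
```

```text
{'time': 0.0, 'joint_pos': array([ 1.11200107e+00,  3.14243103e-01, -4.80567393e-02,  1.21022189e+00,
       -5.12430091e-05,  1.57078101e+00]), 'dq': array([-0.00134904,  0.00144392, -0.0007335 ,  0.0024365 ,  0.00104308,
       -0.00103373]), 'tau': array([ 2.28346835e-07, -5.39588106e+01,  3.39746547e+01,  1.94944750e-02,
        3.26032869e-04,  1.98403853e-06]), 'eef_pos': array([265.47263673, 537.40979694, 220.13415179]), 'orientation': array([-7.14268193e-01, -3.05896497e+00,  2.65726960e-03]), 'force': array([-0.10549219,  0.05067468, -0.09670944]), 'torque': array([ 0.03488749,  0.0003742 , -0.01988328]), 'grip_force': 0.0, 'finger_gap': 0.999249572408217}
top {'fx': 384.10655688133556, 'fy': 384.10655688133556, 'cx': 315.56975156080745, 'cy': 192.50333524638384, 'rvec': array([ 2.20504296, -2.18062278,  0.1073899 ]), 'tvec': array([ -10.83623732,  532.78770898, 1387.05594297])}
scene {'fx': 473.7466171032155, 'fy': 473.7466171032155, 'cx': 321.6434884597352, 'cy': 197.84512729982316, 'rvec': array([ 2.08826324,  0.97664236, -0.49157964]), 'tvec': array([-370.36049011, -195.81243489, 1729.90953802])}
```

View pics/top0.png

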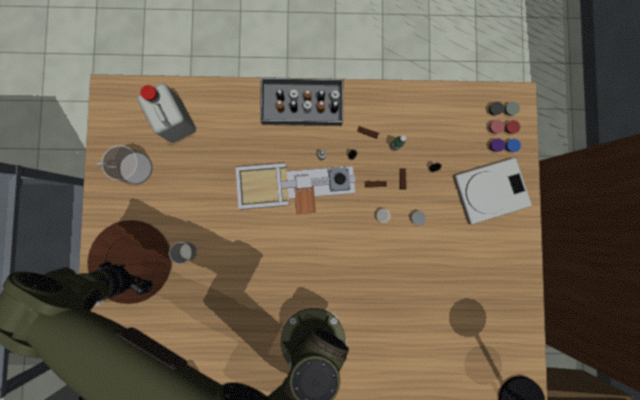

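View pics/scene0.png

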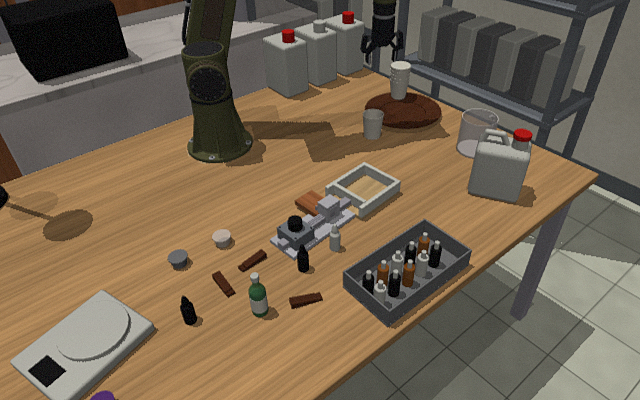

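Top view: the wedge look-alikes are at (368,132), (375,183) and (403,179). The one at (403,179) is farthest to the robot's right (image right), and it also points away from the robot, so it fits. The knob is at about (340,179) and the lane floor at about (305,200). I'll confirm with a crop and measure.

Run:
```python
from h import *
z=np.load('top0.npz');p,d=z['p'],z['d'];c=optics.calibration('top')
save('crop0',cv2.resize(p[105:225,230:440],None,fx=3.8,fy=3.8,interpolation=cv2.INTER_CUBIC))
P=pts(d,c)
for u,v in((340,179),(345,170),(305,200),(303,183),(403,179),(375,183),(368,132)): print((u,v),P[v,u].round(1))
# dark brown blobs
hsv=cv2.cvtColor(p,cv2.COLOR_RGB2HSV)
roi=np.zeros(d.shape,bool);roi[110:225,230:440]=1
m=(roi&(p.max(-1)<95)&(p[...,0]>p[...,2]*1.4)&(P[...,2]<40)).astype(np.uint8)
for k in cv2.findContours(m,0,1)[0]:
    if cv2.contourArea(k)>40:
        r=cv2.minAreaRect(k); b=np.array([ray(c,*q,12)[:2] for q in cv2.boxPoints(r)]); print('wedge?',np.round(r[0],1),ray(c,*r[0],12).round(1),b.round(0).tolist())
        q=P[m>0]
# white casting frame & housing
for nm,lo,hi in(('z48',42,54),):
    m=(roi&(P[...,2]>lo)&(P[...,2]<hi)).astype(np.uint8)
    for k in cv2.findContours(m,0,1)[0]:
        if cv2.contourArea(k)>60:
            r=cv2.minAreaRect(k);print(nm,np.round(r[0],1),ray(c,*r[0],48).round(1),[ray(c,*q,48)[:2].round(0).tolist() for q in cv2.boxPoints(r)])
m=roi&(P[...,2]>72)&(P[...,2]<90); 
n,l,st,ce=cv2.connectedComponentsWithStats(m.astype(np.uint8))
for i in range(1,n):
    if st[i,4]>20: print('z82',ce[i].round(1),st[i,4],ray(c,*ce[i],82).round(1),np.median(P[l==i],0).round(1))
```

```text
(340, 179) [576.7 -88.9  83.4]
(345, 170) [ 612.9 -109.4   53. ]
(305, 200) [504.3  33.4  30.6]
(303, 183) [562.   41.   72.3]
(403, 179) [ 587.9 -329.9   10.1]
(375, 183) [ 571.3 -224.7   13.7]
(368, 132) [ 763.  -199.    11.8]
wedge? [375.5 183.5] [ 569.6 -226.9   12. ] [[578.0, -188.0], [579.0, -266.0], [561.0, -266.0], [560.0, -188.0]]
wedge? [402.  178.5] [ 589.5 -325.7   12. ] [[625.0, -315.0], [625.0, -337.0], [554.0, -337.0], [554.0, -314.0]]
wedge? [367.5 132.1] [ 762.4 -197.    12. ] [[763.0, -157.0], [784.0, -164.0], [762.0, -237.0], [740.0, -230.0]]
z48 [339.3 179.2] [579.8 -89.5  48. ] [[614.0, -50.0], [622.0, -121.0], [546.0, -129.0], [538.0, -59.0]]
z48 [261.5 185.7] [553.1 189.8  48. ] [[620.0, 287.0], [637.0, 107.0], [487.0, 93.0], [470.0, 272.0]]
z82 [398.1 142.2] 55 [ 711.1 -295.1   82. ] [ 707.7 -293.    83.9]
z82 [340.1 178.1] 98 [579.9 -89.2  82. ] [580.1 -89.2  81.7]
```

View pics/crop0.png

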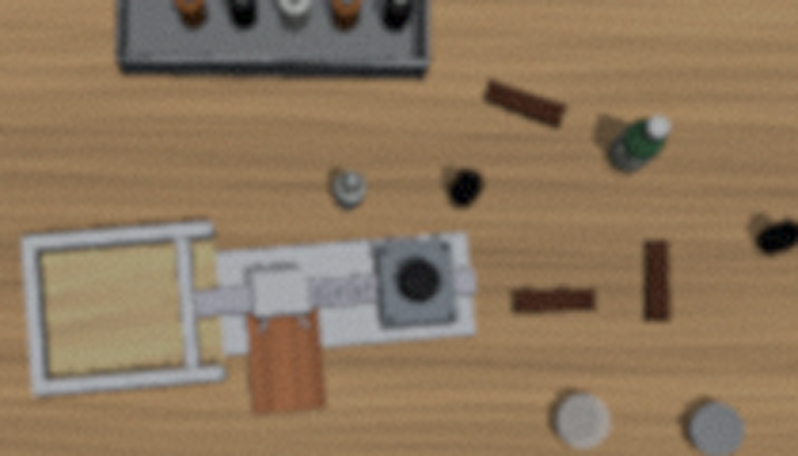

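The crop confirms the wedge on the right: crop (656,280), about (589,-326), 80 x 22 mm, turned away from the robot. The fixture yaw is about 0.096 rad, the frame origin is near (573.7,-24.6) and the knob is at (580,-89,82). The knob-to-casting-frame distance of 280 mm matches the model. I'm moving over the knob, unwound by -110° so one grip can turn the full 180°.

Call:
drive_tool:
  deltas:
    - [[-22.4,-16.9,0,-110],[-22.4,-16.9,0,-110],[-22.4,-16.9,0,-110],[-22.4,-16.9,0,-110],[-22.4,-16.9,0,-110],[-22.4,-16.9,0,-110],[-22.4,-16.9,0,-110],[-22.4,-16.9,0,-110],[-22.4,-16.9,0,-110],[-22.4,-16.9,0,-110],[-22.4,-16.9,0,-110],[-22.4,-16.9,0,-110],[-22.4,-16.9,0,-110],[-22.4,-16.9,0,-110],[-22.4,-16.9,0,-110],[-22.4,-16.9,0,-110],[-22.4,-16.9,0,-110],[-22.4,-16.9,0,-110]]

```text
time: 1.9
eef_pos: [580.0, -88.3, 220.5]
orientation: [2.096, -2.34, -0.003]
force: [0.6, -0.0, 0.2]
finger_gap: 0.999
grip_force: 0.0
```

Run:
```python
from h import *
s=ctrl.get_state();print(s['time'],s['eef_pos'].round(1),s['joint_pos'].round(3))
p,d,c=cap('wrist');save('w1',p);np.savez('w1.npz',p=p,d=d,c=np.array([c],dtype=object))
P=pts(d,c);print('cam',ray(c,c['cx'],c['cy'],0))
R=cv2.Rodrigues(s['orientation'])[0];print(R.round(3))
for nm,lo,hi,zz in(('knob',75,90,82),('bridge',62,72,68.5),('48',40,56,50)):
    m=((P[...,2]>lo)&(P[...,2]<hi)&(d>0)).astype(np.uint8)
    for k in cv2.findContours(m,0,1)[0]:
        if cv2.contourArea(k)>200:
            r=cv2.minAreaRect(k);print(nm,np.round(r[0],1),ray(c,*r[0],zz).round(1),[ray(c,*q,zz)[:2].round(0).tolist() for q in cv2.boxPoints(r)])
```

```text
1.9 [580.  -88.3 220.5] [-1.510e-01  2.900e-01 -8.000e-02  1.202e+00  1.000e-03 -1.612e+00]
cam [583.01666495 -48.68370969   0.        ]
[[-0.11  -0.994 -0.001]
 [-0.994  0.11   0.001]
 [-0.001  0.001 -1.   ]]
knob [ 28.7 333.2] [887.4  29.2  82. ] [[901.0, 31.0], [878.0, 16.0], [874.0, 28.0], [897.0, 42.0]]
knob [  9.9 289.7] [887.8 -20.1  82. ] [[900.0, -21.0], [877.0, -31.0], [876.0, -19.0], [899.0, -9.0]]
knob [ 50.  285.7] [848.5 -20.   82. ] [[860.0, -21.0], [839.0, -31.0], [837.0, -19.0], [858.0, -9.0]]
knob [234. 261.] [669.9 -26.1  82. ] [[676.0, -35.0], [661.0, -33.0], [664.0, -17.0], [679.0, -19.0]]
knob [ 31.8 237.1] [848.1 -70.1  82. ] [[860.0, -72.0], [838.0, -80.0], [836.0, -68.0], [859.0, -60.0]]
knob [321. 184.] [581.1 -90.3  82. ] [[598.0, -112.0], [560.0, -107.0], [564.0, -68.0], [603.0, -73.0]]
knob [204.8 141.4] [ 673.9 -137.6   82. ] [[685.0, -136.0], [675.0, -148.0], [663.0, -140.0], [672.0, -127.0]]
bridge [ 41.5 323. ] [884.5  27.5  68.5] [[903.0, 24.0], [878.0, 6.0], [866.0, 31.0], [891.0, 50.0]]
bridge [ 78.6 315.2] [843.7  22.7  68.5] [[862.0, 30.0], [855.
[... 862 characters left out ...]
94.1 304.6] [839.6  22.9  50. ] [[856.0, 19.0], [837.0, 4.0], [823.0, 27.0], [842.0, 42.0]]
48 [349.  271.8] [563.7  14.3  50. ] [[589.0, 6.0], [537.0, 10.0], [538.0, 23.0], [590.0, 19.0]]
48 [ 41.6 265.9] [879.6 -28.   50. ] [[896.0, -31.0], [878.0, -46.0], [864.0, -25.0], [882.0, -10.0]]
48 [ 79.5 264.6] [840.2 -25.1  50. ] [[857.0, -31.0], [835.0, -45.0], [823.0, -19.0], [846.0, -5.0]]
48 [ 64.5 220.4] [839.9 -73.9  50. ] [[855.0, -82.0], [834.0, -93.0], [825.0, -65.0], [846.0, -54.0]]
48 [ 96.2 227. ] [810.7 -63.5  50. ] [[897.0, -100.0], [828.0, -154.0], [720.0, -25.0], [790.0, 42.0]]
48 [320.7 176.1] [581.5 -90.4  50. ] [[623.0, -122.0], [547.0, -128.0], [538.0, -57.0], [619.0, -49.0]]
```

View pics/w1.png

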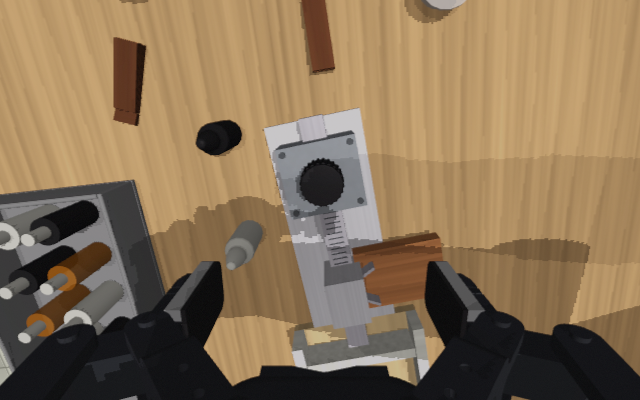

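The wrist view shows the knob at (321,183), the bridge at (347,300) and the lane floor at (400,268). The knob measures (581,-90), which agrees with the top view to 1.5 mm. I'll descend and grip.

Call:
drive_tool:
  deltas:
    - [[0.06,-0.03,1.5,0],[0.06,-0.03,3,0],[0.06,-0.03,4,0],[0.06,-0.03,5,0],[0.06,-0.03,5.5,0],[0.06,-0.03,5.5,0],[0.06,-0.03,5.5,0]]
  fingers: 55
  grip_force: 60

```text
time: 2.65
eef_pos: [581.7, -89.8, 84.5]
orientation: [-2.097, 2.338, -0.001]
force: [-0.2, 0.3, 0.4]
finger_gap: 0.641
grip_force: 0.0
```

Call:
drive_tool:
  deltas:
    - [[0,0,0,0],[0,0,0,0],[0,0,0,0],[0,0,0,0],[0,0,0,0],[0,0,0,0]]
  fingers: 20
  grip_force: 60

```text
time: 3.25
eef_pos: [581.3, -90.5, 83.5]
orientation: [2.096, -2.34, 0.0]
force: [0.2, 0.3, -0.7]
finger_gap: 0.236
grip_force: 0.0
```

Run:
```python
from h import *
s=ctrl.get_state();print(s['time'],s['eef_pos'].round(1),s['finger_gap'],s['grip_force'],s['torque'])
p,d,c=cap('wrist');P=pts(d,c)
p2,d2,c2=cap('scene');
save('w2',np.vstack([p,cv2.resize(p2[200:260,250:370],(400,200),interpolation=2).repeat(1,0) if 0 else cv2.copyMakeBorder(cv2.resize(p2[205:265,250:350],(320,192)),0,0,0,320,0)]))
```

```text
3.25 [581.3 -90.5  83.5] 0.23561076554648386 0.0 [-0.0217314   0.0228714  -0.01750674]
```

View pics/w2.png

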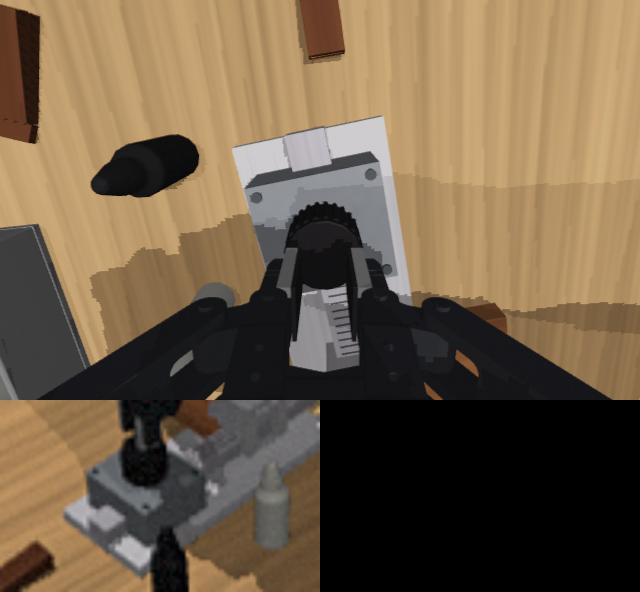

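Run:
```python
from h import *
p,d,c=cap('wrist');P=pts(d,c)
R=cv2.Rodrigues(np.array(c['rvec']))[0];print('campos',(-R.T@c['tvec']).round(1),'axis',R[2].round(3))
for u,v in((288,252),(285,275),(297,300),(296,335),(357,255),(360,275),(352,300),(324,210),(324,225),(324,250),(324,275),(324,284),(310,262),(310,300)): print((u,v),p[v,u],P[v,u].round(1))
def pr(q): return cv2.projectPoints(np.array([q],float),c['rvec'],c['tvec'],np.array([[c['fx'],0,c['cx']],[0,c['fy'],c['cy']],[0,0,1]]),None)[0].ravel().round(0)
print(pr([581.3,-90.5,61.5]),pr([581.3,-90.5,83.5]),pr([580.5,-89.8,82]))
s=ctrl.get_state();print(s['joint_pos'].round(3),s['finger_gap'],s['eef_pos'])
```

```text
campos [ 572.8 -162.6  236.7] axis [ 0.03   0.286 -0.958]
(288, 252) [78 78 78] [ 594.3 -103.1  104. ]
(285, 275) [79 79 79] [ 593.3 -103.4  124.5]
(297, 300) [15 13 14] [590.6 -91.5 122.7]
(296, 335) [20 19 20] [591.6 -82.3 130.8]
(357, 255) [91 90 91] [565.6 -99.1 105.3]
(360, 275) [90 90 90] [566.2 -99.8 123.5]
(352, 300) [17 16 17] [570.2 -94.2 130.4]
(324, 210) [15 14 15] [ 578.4 -108.9   70. ]
(324, 225) [30 30 31] [ 578.8 -105.1   81.6]
(324, 250) [18 17 19] [580.2 -92.8  83. ]
(324, 275) [18 18 19] [581.7 -79.   82.3]
(324, 284) [18 17 18] [582.2 -74.4  83.1]
(310, 262) [20 19 20] [587.7 -87.   82.5]
(310, 300) [126 123 127] [598.2 -22.3  13.3]
[322. 238.] [322. 255.] [324. 255.]
[-0.154  0.38  -0.28   0.911 -0.    -1.615] 0.2351109224716505 [581.21175187 -90.49028169  83.42622009]
```

Run:
```python
from h import *
p,d,c=cap('wrist');P=pts(d,c)
for u in (280,288,294,299,355,360,366):
    print(u,[(v,*P[v,u].round(0).astype(int)) for v in range(222,300,7)])
```

```text
280 [(222, np.int64(605), np.int64(-99), np.int64(52)), (229, np.int64(605), np.int64(-95), np.int64(54)), (236, np.int64(606), np.int64(-90), np.int64(52)), (243, np.int64(606), np.int64(-86), np.int64(53)), (250, np.int64(607), np.int64(-82), np.int64(53)), (257, np.int64(608), np.int64(-78), np.int64(54)), (264, np.int64(598), np.int64(-99), np.int64(107)), (271, np.int64(596), np.int64(-103), np.int64(120)), (278, np.int64(595), np.int64(-103), np.int64(126)), (285, np.int64(595), np.int64(-103), np.int64(130)), (292, np.int64(594), np.int64(-103), np.int64(136)), (299, np.int64(593), np.int64(-104), np.int64(141))]
288 [(222, np.int64(600), np.int64(-99), np.int64(53)), (229, np.int64(599), np.int64(-98), np.int64(63)), (236, np.int64(598), np.int64(-98), np.int64(74)), (243, np.int64(597), np.int64(-98), np.int64(82)), (250, np.int64(595), np.int64(-102), np.int64(100)), (257, np.int64(594), np.int64(-102), np.int64(108)), (264, np.int64(593), np.int64(-103), np.int64(115)), (271, np.int64(593), np.int64(-102), np.int64(120)), (278, np.int64(592), np.int64(-102), np.int64(125))
[... 2611 characters left out ...]
), np.int64(132)), (299, np.int64(567), np.int64(-96), np.int64(133))]
366 [(222, np.int64(556), np.int64(-93), np.int64(52)), (229, np.int64(556), np.int64(-89), np.int64(52)), (236, np.int64(557), np.int64(-85), np.int64(52)), (243, np.int64(573), np.int64(-163), np.int64(237)), (250, np.int64(557), np.int64(-76), np.int64(53)), (257, np.int64(558), np.int64(-72), np.int64(52)), (264, np.int64(562), np.int64(-95), np.int64(106)), (271, np.int64(564), np.int64(-100), np.int64(121)), (278, np.int64(564), np.int64(-100), np.int64(126)), (285, np.int64(565), np.int64(-100), np.int64(131)), (292, np.int64(565), np.int64(-100), np.int64(136)), (299, np.int64(566), np.int64(-100), np.int64(140))]
```

The wrist depth puts the fingertips at z≈98 with the TCP reported at 83.4, so the real tips stand about 15 mm above the reported TCP. The fingers closed above the knob, whose top is at 82. I'll open, go 40 mm lower in steps while watching the force, and grip again.

Call:
drive_tool:
  deltas:
    - [[0,0,0,0],[0,0,0,0],[0,0,0,0],[0,0,0.3,0],[0,0,0.6,0],[0,0,0.9,0],[0,0,1.2,0],[0,0,1.2,0]]
  fingers: 58

```text
time: 4.25
eef_pos: [580.0, -90.2, 51.8]
orientation: [2.095, -2.339, -0.003]
force: [0.6, -0.2, -0.1]
finger_gap: 0.679
grip_force: 0.0
```

Call:
drive_tool:
  deltas:
    - [[0,0,0.2,0],[0,0,0.4,0],[0,0,0.4,0]]

```text
time: 4.55
eef_pos: [580.8, -90.3, 42.8]
orientation: [2.096, -2.339, -0.001]
force: [-1.2, 0.8, 0.5]
finger_gap: 0.678
grip_force: 0.0
```

Call:
drive_tool:
  deltas:
    - [[0,0,0,0],[0,0,0,0],[0,0,0,0],[0,0,0,0],[0,0,0,0]]
  fingers: 25
  grip_force: 60

```text
time: 5.05
eef_pos: [581.8, -90.5, 44.0]
orientation: [-2.096, 2.339, -0.001]
force: [-0.6, 0.1, 3.9]
finger_gap: 0.427
grip_force: 60.3
```

Gripped at 36.5 mm with 60 N. Turning clockwise (+ about the tool's z).

Call:
drive_tool:
  deltas:
    - [[0,0,0,6],[0,0,0,12],[0,0,0,18],[0,0,0,24],[0,0,0,30],[0,0,0,36],[0,0,0,42],[0,0,0,48],[0,0,0,54],[0,0,0,60],[0,0,0,66],[0,0,0,72],[0,0,0,78],[0,0,0,84],[0,0,0,90],[0,0,0,96],[0,0,0,102],[0,0,0,108],[0,0,0,114],[0,0,0,120]]

```text
time: 7.05
eef_pos: [581.1, -89.4, 43.9]
orientation: [-0.984, -2.983, -0.003]
force: [-2.0, 3.5, 5.5]
finger_gap: 0.423
grip_force: 60.6
```

Call:
drive_tool:
  deltas:
    - [[0,0,0,6],[0,0,0,12],[0,0,0,18],[0,0,0,24],[0,0,0,30],[0,0,0,36],[0,0,0,42],[0,0,0,48],[0,0,0,54],[0,0,0,60],[0,0,0,61],[0,0,0,61],[0,0,0,61]]

```text
time: 8.35
eef_pos: [581.8, -89.0, 43.9]
orientation: [-2.354, -2.079, -0.004]
force: [0.7, 4.7, 4.4]
finger_gap: 0.43
grip_force: 60.7
```

Call:
drive_tool:
  deltas:
    - [[0,0,0,0],[0,0,0,0],[0,0,0,0],[0,0,0,0],[0,0,-1,0],[0,0,-2,0]]
  fingers: 60

```text
time: 8.95
eef_pos: [580.2, -90.5, 93.1]
orientation: [-2.357, -2.075, 0.003]
force: [0.3, -0.9, -0.1]
finger_gap: 0.704
grip_force: 0.0
```

Call:
drive_tool:
  deltas:
    - [[0,0,-5,-8],[0,0,-5,-180],[0,0,-5,-180],[0,0,-5,-180],[0,0,-5,-180],[0,0,-5,-180],[0,0,-5,-180],[0,0,-5,-180],[0,0,-5,-180],[0,0,-5,-180],[0,0,-5,-180],[0,0,-5,-180],[0,0,-5,-180],[0,0,-5,-180],[0,0,-5,-180],[0,0,-5,-180],[0,0,-5,-180],[0,0,-5,-180],[0,0,-5,-180],[0,0,-5,-180]]
  fingers: 85

```text
time: 10.95
eef_pos: [581.1, -90.7, 218.4]
orientation: [1.898, -2.503, 0.0]
force: [0.7, 0.2, 0.1]
finger_gap: 0.994
grip_force: 0.0
```

Call:
drive_tool:
  deltas:
    - [[0,0,0,0],[0,0,0,0],[0,0,0,0],[0,0,0,0]]

```text
time: 11.35
eef_pos: [581.3, -90.5, 218.5]
orientation: [1.889, -2.51, 0.0]
force: [-0.1, 0.1, -0.9]
finger_gap: 0.998
grip_force: 0.0
```

Run:
```python
from h import *
s=ctrl.get_state();print(s['time'],s['eef_pos'].round(1),s['joint_pos'].round(3))
p,d,c=cap('wrist');np.savez('w3.npz',p=p,d=d,c=np.array([c],dtype=object))
z=np.load('w1.npz',allow_pickle=True)
save('cmp',np.hstack([cv2.resize(q[100:400,250:450],(400,600)) for q in (z['p'],p)]))
o=np.array([573.7,-24.6]);ya=np.array([-.0956,.9954]);xa=np.array([.9954,.0956])
for p_,d_,c_ in((z['p'],z['d'],z['c'][0]),(p,d,c)):
    P=pts(d_,c_);Q=P[...,:2]-o;X,Y,Z=Q@xa,Q@ya,P[...,2]
    g=p_.astype(int).sum(-1)
    m=(abs(X)<9)&(Z>24)&(Z<36)&(Y<-100); print('bar -y end',np.percentile(Y[m],[0.5,2,10]).round(1),m.sum())
    m=(abs(X)<45)&(Z>43)&(Z<56)&(Y>90)&(Y<160);print('wall',np.percentile(Y[m],[1,3,10,50]).round(1),m.sum(),np.median(Z[m]))
```

```text
11.35 [581.3 -90.5 218.5] [-0.154  0.292 -0.082  1.197 -0.    -1.445]
bar -y end [-121.8 -121.6 -119.9] 424
wall [146.9 147.3 147.7 150.7] 977 49.450418659580905
bar -y end [-104.  -104.  -103.9] 84Traceback (most recent call last):
  File "<stdin>", line 11, in <module>
    return _quantile_unchecked(
        a, q, axis, out, overwrite_input, method, keepdims, weights)
    return _ureduce(a,
                    func=_quantile_ureduce_func,
    ...<5 lines>...
                    overwrite_input=overwrite_input,
                    method=method)
    r = func(a, **kwargs)
    result = _quantile(arr,
                       quantiles=q,
    ...<2 lines>...
                       out=out,
                       weights=wgt)
    slices_having_nans = np.isnan(arr[-1, ...])
                                  ~~~^^^^^^^^^
IndexError: index -1 is out of bounds for axis 0 with size 0
```

View pics/cmp.png

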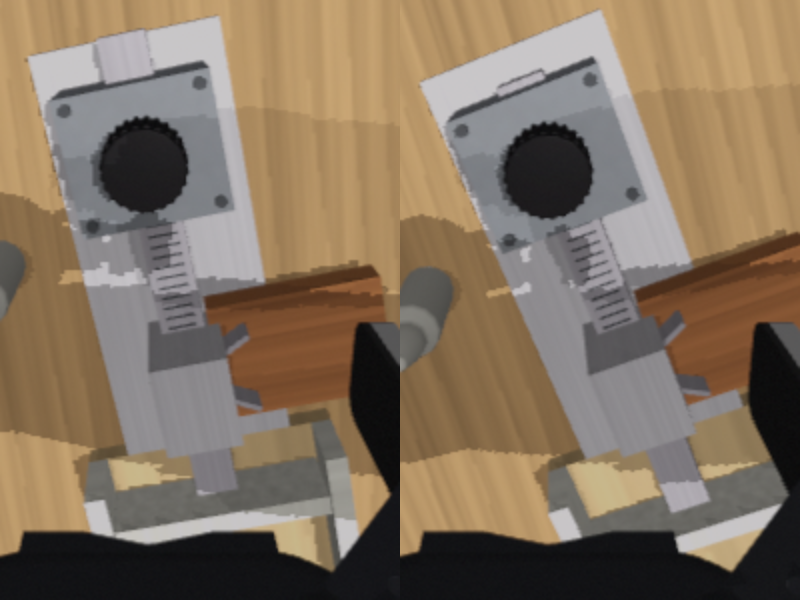

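The bar end went from -121.8 to -104.0 in frame y, which is 17.8 mm or six clicks, and the comparison shows the stub drawn almost into the housing. Next is the wedge: hover over it and measure.

Call:
drive_tool:
  deltas:
    - [[9.0,-2.8,0,74],[9.0,-2.8,0,74],[9.0,-2.8,0,74],[9.0,-2.8,0,74],[9.0,-2.8,0,74],[9.0,-2.8,0,74],[9.0,-2.8,0,74],[9.0,-2.8,0,74],[9.0,-2.8,0,74],[9.0,-2.8,0,74],[9.0,-2.8,0,74],[9.0,-2.8,0,74],[9.0,-2.8,0,74]]

```text
time: 12.7
eef_pos: [586.6, -325.9, 218.5]
orientation: [-0.002, 3.142, -0.0]
force: [-0.8, 0.3, 0.0]
finger_gap: 0.993
grip_force: 0.0
```

Run:
```python
from h import *
s=ctrl.get_state();R=cv2.Rodrigues(s['orientation'])[0];print(s['time'],s['eef_pos'].round(1),R[:,:2].T.round(3).tolist())
p,d,c=cap('wrist');P=pts(d,c);save('w4',p)
m=((p.max(-1)<110)&(p[...,0]>p[...,2]*1.5)&(P[...,2]<25)&(P[...,2]>4)).astype(np.uint8)
for k in cv2.findContours(m,0,1)[0]:
    if cv2.contourArea(k)>400:
        r=cv2.minAreaRect(k);mm=np.zeros_like(m);cv2.drawContours(mm,[k],-1,1,-1)
        Q=P[(mm>0)&(m>0)];a,b=np.percentile(Q[:,0],[2,98])
        print(np.round(r[0],0),[ray(c,*q,13)[:2].round(0).tolist() for q in cv2.boxPoints(r)],'z near/far',np.median(Q[Q[:,0]<a+10,2]).round(1),np.median(Q[Q[:,0]>b-10,2]).round(1),'x',a,b)
        t=Q[:,2]>6; q=cv2.fitLine(Q[t,:2].astype(np.float32),2,0,.01,.01).ravel();print(q.round(3),cv2.minAreaRect(Q[:,:2].astype(np.float32)))
# fixture from top & w3
z=np.load('w3.npz',allow_pickle=True);c3=z['c'][0];P=pts(z['d'],c3);Z=P[...,2]
for lo,hi,zz in((76,90,82),(64,72,68.5)):
    m=((Z>lo)&(Z<hi)&(abs(P[...,0]-575)<40)&(abs(P[...,1]+20)<110)).astype(np.uint8)
    for k in cv2.findContours(m,0,1)[0]:
        if cv2.contourArea(k)>300:r=cv2.minAreaRect(k);print(zz,ray(c3,*r[0],zz).round(1),[ray(c3,*q,zz)[:2].round(0).tolist() for q in cv2.boxPoints(r)])
# lane floor orange edge, from w3
```

```text
12.7 [ 586.6 -325.9  218.5] [[-1.0, -0.001, -0.0], [-0.001, 1.0, -0.0]]
[416. 311.] [[764.0, -242.0], [735.0, -237.0], [749.0, -188.0], [778.0, -192.0]] z near/far 14.7 14.1 x 741.6446608409749 774.7320088704896
[ 5.21000e-01  8.54000e-01  7.56432e+02 -2.18469e+02] ((759.5350952148438, -211.90789794921875), (50.93888854980469, 23.361160278320312), 69.98709869384766)
[417. 156.] [[559.0, -271.0], [556.0, -189.0], [579.0, -185.0], [583.0, -269.0]] z near/far 13.5 13.1 x 557.776814970889 580.8402509629924
[ 5.90000e-02 -9.98000e-01  5.69285e+02 -2.27162e+02] ((569.8336181640625, -228.4200439453125), (22.301183700561523, 80.26642608642578), 2.8424103260040283)
[322. 174.] [[551.0, -337.0], [551.0, -317.0], [628.0, -316.0], [628.0, -338.0]] z near/far 17.5 7.3 x 551.2076436812246 627.7061088528399
[ 1.00000e+00 -2.10000e-02  5.86821e+02 -3.27752e+02] ((590.0934448242188, -327.4128723144531), (20.849117279052734, 79.2379379272461), 89.3348159790039)
82 [580.7 -90.4  82. ] [[608.0, -91.0], [580.0, -118.0], [554.0, -89.0], [582.0, -62.0]]
68.5 [569.1  38.8  68.5] [[591.0, 14.0], [551.0, 9.0], [546.0, 64.0], [588.0, 70.0]]
```

View pics/w4.png

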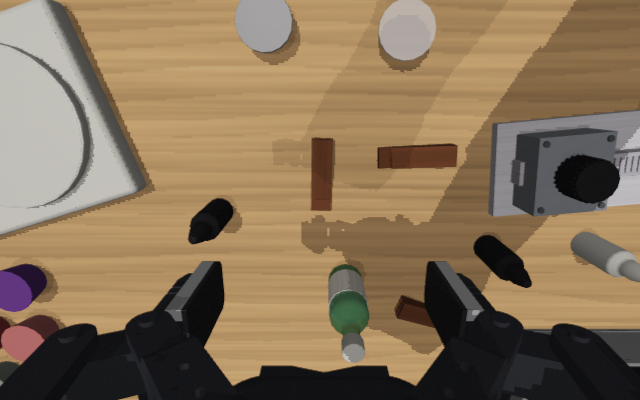

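The wedge is at (322,174), i.e. (589.8,-327.3), 79 x 21 mm, with its thick end (17.5 mm high) towards the robot. The look-alike at (417,156) comes to y -271, so I'll narrow the opening for the descent.

Call:
drive_tool:
  deltas:
    - [[-0.1,-0.06,2,0.8],[-0.1,-0.06,4,0.8],[-0.1,-0.06,5.5,0.8],[-0.1,-0.06,7,0.8],[-0.1,-0.06,8,0.8],[-0.1,-0.06,8.4,0.8],[-0.1,-0.06,8.4,0.8],[-0.1,-0.06,8.4,0.8]]
  fingers: 42
  grip_force: 30

```text
time: 13.55
eef_pos: [590.0, -328.0, 9.9]
orientation: [0.021, 3.14, -0.001]
force: [0.4, 0.4, 0.6]
finger_gap: 0.494
grip_force: 0.0
```

Call:
drive_tool:
  deltas:
    - [[0,0,0.2,0],[0,0,0.4,0],[0,0,0.56,0],[0,0,0.56,0]]

```text
time: 13.95
eef_pos: [588.6, -327.3, -6.0]
orientation: [-0.022, -3.141, -0.001]
force: [-0.3, -0.2, 0.3]
finger_gap: 0.488
grip_force: 0.0
```

Call:
drive_tool:
  deltas:
    - [[0,0,0.1,0],[0,0,0.18,0],[0,0,0.18,0]]

```text
time: 14.25
eef_pos: [588.9, -327.4, -10.3]
orientation: [-0.022, -3.141, -0.0]
force: [-0.7, -0.6, -0.1]
finger_gap: 0.49
grip_force: 0.0
```

Call:
drive_tool:
  deltas:
    - [[0,0,0,0],[0,0,0,0],[0,0,0,0],[0,0,0,0],[0,0,0,0]]
  fingers: 12
  grip_force: 30

```text
time: 14.75
eef_pos: [589.2, -327.6, -9.8]
orientation: [0.022, 3.141, -0.0]
force: [-0.1, 0.3, 0.9]
finger_gap: 0.245
grip_force: 29.6
```

Holding the wedge at 20.9 mm with 30 N. I'll lift it and carry it over the lane, then check the lane.

Call:
drive_tool:
  deltas:
    - [[0,0,-1,0],[0,0,-2.5,0],[0,0,-4,0],[1,3,-5.2,-2],[2,5,-5.2,-4],[3,7,-5.2,-6.2],[3.66,9,-5.2,-6.2],[3.66,11,-5.2,-6.2],[3.66,13,-5.2,-6.2],[3.66,14.4,-5.2,-6.2],[3.66,14.4,-5.2,-6.2],[3.66,14.4,-5.2,-6.2]]

```text
time: 15.95
eef_pos: [502.2, 37.1, 120.1]
orientation: [-0.156, 3.137, 0.002]
force: [-0.2, -0.2, -0.7]
finger_gap: 0.248
grip_force: 29.6
```

Run:
```python
from h import *
s=ctrl.get_state();R=cv2.Rodrigues(s['orientation'])[0];print(s['time'],s['eef_pos'].round(1),R[:,:2].T.round(3).tolist(),s['finger_gap'],s['grip_force'])
p,d,c=cap('wrist');P=pts(d,c);save('w5',p)
o=np.array([580.6,-90.1]);yw=.094;xa=np.array([np.cos(yw),np.sin(yw)]);ya=np.array([-xa[1],xa[0]])
Q=P[...,:2]-o;X,Y,Z=Q@xa,Q@ya-65,P[...,2]
# lane floor
m=(Z>25)&(Z<34)&(p[...,0]>p[...,2]*1.5)&(X>-120)&(X<-40)&(abs(Y-65)<50)
for x0 in range(-105,-40,15):
    k=m&(abs(X-x0)<3)
    if k.sum()>10: print('lane',x0,np.percentile(Y[k],[1,99]).round(1),k.sum())
print('floor x',np.percentile(X[m],[1,99]).round(1))
m=(Z>65)&(Z<73)&(abs(X)<30)&(abs(Y-65)<40);print('bridge',np.percentile(X[m],[1,99]).round(1),np.percentile(Y[m],[1,99]).round(1))
m=(p.max(-1)<110)&(p[...,0]>p[...,2]*1.5)&(Z>100)&(Z<200)&(d>0)
print('wedge',m.sum(),np.percentile(P[m],[1,50,99],axis=0).round(1) if m.any() else'')
```

```text
15.95 [502.2  37.1 120.1] [[-0.995, -0.099, -0.0], [-0.099, 0.995, 0.001]] 0.24771795327465063 29.619810730218887
lane -105 [31.2 99.7] 864
lane -90 [ 31.5 100. ] 795
lane -75 [ 31.2 100.6] 316
lane -60 [ 31.3 100.5] 282
lane -45 [ 31.6 100.3] 267
floor x [-109.8  -41.4]
bridge [-1.2 20.2] [50.  89.9]
wedge 8613 [[463.6  24.2 135.9]
 [495.3  37.3 144.2]
 [542.4  51.5 177.3]]
```

View pics/w5.png

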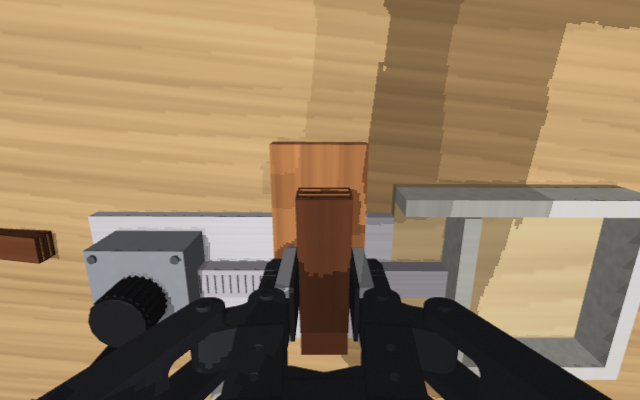

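The lane shows at (320,200), with edges at frame y 31.3 and 100.3 and its front at x -110, so the frame estimate is good to 1 mm. The wedge is held straight over it, thin end away. Lowering part way, then I'll read again.

Call:
drive_tool:
  deltas:
    - [[0,0,1,0],[0,0,2,0],[0,0,3,0],[0,0,3,0],[0,0,3,0],[0,0,3,0]]

```text
time: 16.6
eef_pos: [503.7, 33.2, 46.3]
orientation: [-0.147, 3.136, -0.0]
force: [0.4, -0.2, -0.0]
finger_gap: 0.246
grip_force: 29.6
```

Call:
drive_tool:
  deltas:
    - [[0,0.03,0.5,0],[0,0.03,0.8,0],[0,0.03,0.92,0],[0,0.03,1.0,0],[0,0.03,1.04,0],[0,0.03,1.04,0],[0,0.03,1.04,0]]

```text
time: 17.3
eef_pos: [502.0, 34.5, 19.6]
orientation: [0.148, -3.137, 0.0]
force: [-4.5, -0.3, 7.3]
finger_gap: 0.247
grip_force: 30.7
```

Touched down with 7 N. Letting go, rising and backing off behind the thick end.

Call:
drive_tool:
  deltas:
    - [[0,0,0,0],[0,0,0,0],[0,0,0,0],[0,0,0,0],[0,0,-1,0],[0,0,-2,0],[0,0,-3,0],[0.5,0,-4,0],[1.5,0,-4,0],[2.8,0,-4,0],[2.8,0,-4,0],[2.8,0,-4,0],[2.8,0,-4,0]]
  fingers: 45

```text
time: 18.6
eef_pos: [433.9, 28.0, 119.3]
orientation: [-0.148, 3.137, 0.0]
force: [0.1, 0.2, 0.1]
finger_gap: 0.529
grip_force: 0.0
```

Call:
drive_tool:
  deltas:
    - [[0,0,0,0],[0,0,0,0],[0,0,0,0],[0,0,0,0]]
  fingers: 0

```text
time: 19.0
eef_pos: [433.0, 27.9, 118.9]
orientation: [0.148, -3.138, -0.0]
force: [-0.5, -0.2, -0.1]
finger_gap: -0.001
grip_force: 0.0
```

```bash
cat > m.py <<'E'
from h import *
s=ctrl.get_state();R=cv2.Rodrigues(s['orientation'])[0];print(s['time'],s['eef_pos'].round(1),R[:,:2].T.round(3).tolist(),s['finger_gap'])
o=np.array([580.6,-90.1]);yw=.094;xa=np.array([np.cos(yw),np.sin(yw)]);ya=np.array([-xa[1],xa[0]])
e=s['eef_pos'][:2]-o;print('eef in frame',(e@xa).round(1),(e@ya-65).round(1),'tool yaw rel',np.arctan2(-R[1,0],-R[0,0])-yw)
for n in('wrist','top'):
    p,d,c=cap(n);P=pts(d,c);Q=P[...,:2]-o;X,Y,Z=Q@xa,Q@ya-65,P[...,2]
    if n=='wrist':save(__import__('sys').argv[1],p)
    m=(p[...,0]<110)&(p[...,0]>p[...,2]*1.4)&(Z>35)&(Z<52)&(abs(Y-65)<35)&(X>-130)&(X<60)
    if m.sum()<8: print(n,'no wedge');continue
    r=cv2.minAreaRect(np.stack([X[m],Y[m]],-1).astype(np.float32));print(n,m.sum(),np.round(r[0],1),np.round(r[1],1),round(r[2],1),'x',np.percentile(X[m],[1,99]).round(1),'y',np.percentile(Y[m],[1,99]).round(1))
    if n=='wrist':
        t=(Z<140)&(Z>85)&(d>0)&(abs(X-e@xa)<40)&(abs(Y-65)<20)
        print('fingers',t.sum(),[np.percentile(q[t],[0.5,50,99.5]).round(1).tolist() for q in (X,Y,Z)] if t.any() else '')
E
python3 m.py w6
```

```text
19.0 [433.   27.9 118.9] [[-0.996, -0.094, 0.0], [-0.094, 0.996, 0.0]] -0.0013490141457647832
eef in frame -135.9 66.3 tool yaw rel 0.0003214687052759263
wrist 32 [-105.    67.9] [ 1.7 19.4] 0.1 x [-105.7 -104.1] y [58.4 77.1]
fingers 293 [[-148.1, -147.3, -142.7], [54.3, 66.9, 79.2], [133.1, 137.5, 140.0]]
top 47 [-40.8  72.2] [32.4 26.1] 85.6 x [-54.6 -27.8] y [56.1 85. ]
```

View pics/w6.png

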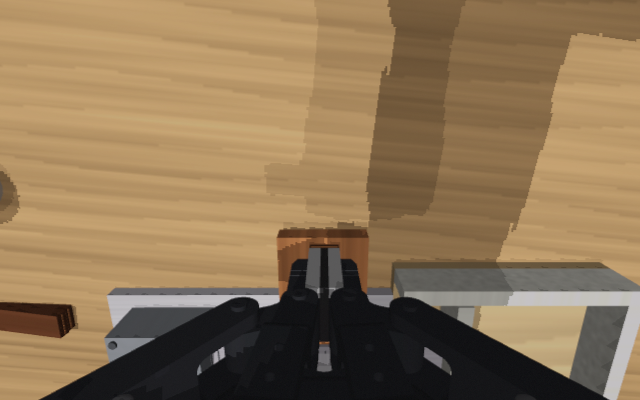

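The wedge lies at frame y 58–77 with its thick end at x -105. The closed fingers are 20 mm behind it and on the lane line. Descending and pushing.

Call:
drive_tool:
  deltas:
    - [[0,0.02,1,0],[0,0.02,2,0],[0,0.02,3,0],[0,0.02,3.5,0],[0,0.02,3.8,0],[0,0.02,3.8,0]]
  grip_force: 60

```text
time: 19.7
eef_pos: [432.1, 28.3, 23.3]
orientation: [0.148, -3.136, 0.0]
force: [-0.1, 0.7, -0.0]
finger_gap: 0.001
grip_force: 0.0
```

Call:
drive_tool:
  deltas:
    - [[-0.3,0,0,0],[-0.6,0,0,0],[-0.9,0,0,0],[-1.1,0,0,0],[-1.3,0,0,0],[-1.5,0,0,0],[-1.7,0,0,0],[-1.9,0,0,0],[-2.1,0,0,0],[-2.3,0,0,0],[-2.4,0,0,0],[-2.4,0,0,0]]

```text
time: 20.9
eef_pos: [493.0, 34.1, 24.0]
orientation: [-0.148, 3.138, 0.0]
force: [0.5, -1.0, -0.4]
finger_gap: -0.001
grip_force: 0.0
```

Call:
drive_tool:
  deltas:
    - [[-0.2,0,0,0],[-0.4,0,0,0],[-0.6,0,0,0],[-0.8,0,0,0],[-1.0,0,0,0],[-1.2,0,0,0],[-1.2,0,0,0]]

```text
time: 21.6
eef_pos: [523.4, 36.9, 24.1]
orientation: [-0.148, 3.137, 0.0]
force: [-0.4, -0.3, -0.3]
finger_gap: -0.002
grip_force: 0.0
```

```bash
python3 m.py w7
```

```text
21.6 [523.4  36.9  24.1] [[-0.996, -0.094, -0.001], [-0.094, 0.996, -0.0]] -0.0016446565436451096
eef in frame -45.0 66.8 tool yaw rel 0.00039116024686751405
wrist 35 [-47.9  58.4] [13.1 44. ] 27.6 x [-57.1 -32.1] y [42.  80.9]
fingers 12700 [[-63.8, -62.3, -38.2], [45.3, 65.1, 84.5], [85.3, 112.5, 124.4]]
top no wedge
```

View pics/w7.png

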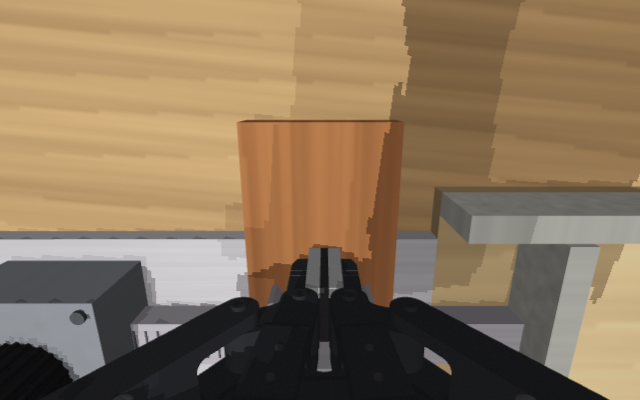

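The lane behind the fingers is clear, so the wedge has been pushed ahead, with about 8 mm to go. Pushing on with small steps and watching the force.

Call:
drive_tool:
  deltas:
    - [[-0.1,0,0,0],[-0.2,0,0,0],[-0.24,0,0,0],[-0.24,0,0,0]]

```text
time: 22.1
eef_pos: [528.6, 37.4, 24.0]
orientation: [-0.148, 3.138, 0.0]
force: [-0.6, -0.8, -0.2]
finger_gap: -0.003
grip_force: 0.0
```

Call:
drive_tool:
  deltas:
    - [[-0.05,0,0,0],[-0.08,0,0,0],[-0.08,0,0,0]]

```text
time: 22.4
eef_pos: [530.4, 37.6, 24.0]
orientation: [-0.148, 3.138, -0.0]
force: [0.8, -0.0, 0.1]
finger_gap: -0.002
grip_force: 0.0
```

Call:
drive_tool:
  deltas:
    - [[-0.04,0,0,0],[-0.08,0,0,0],[-0.08,0,0,0]]

```text
time: 22.7
eef_pos: [531.9, 37.7, 23.9]
orientation: [0.148, -3.137, 0.0]
force: [-1.3, -0.6, 1.1]
finger_gap: -0.002
grip_force: 0.9
```

Call:
drive_tool:
  deltas:
    - [[-0.04,0,0,0],[-0.08,0,0,0],[-0.08,0,0,0]]

```text
time: 23.0
eef_pos: [532.1, 37.8, 23.7]
orientation: [0.148, -3.134, 0.0]
force: [-7.4, -1.6, 4.9]
finger_gap: 0.0
grip_force: 3.6
```

Resistance has started (7 N). Pressing on to about 20 N.

Call:
drive_tool:
  deltas:
    - [[-0.06,0,0,0],[-0.12,0,0,0],[-0.12,0,0,0],[-0.12,0,0,0]]

```text
time: 23.4
eef_pos: [532.3, 37.8, 23.2]
orientation: [0.148, -3.13, 0.001]
force: [-12.6, -1.5, 10.3]
finger_gap: -0.006
grip_force: 6.9
```

Call:
drive_tool:
  deltas:
    - [[-0.08,0,0,0],[-0.16,0,0,0],[-0.2,0,0,0],[-0.2,0,0,0],[-0.2,0,0,0]]

```text
time: 23.9
eef_pos: [532.9, 37.9, 22.3]
orientation: [0.147, -3.122, 0.001]
force: [-23.0, -1.8, 17.6]
finger_gap: -0.008
grip_force: 11.8
```

23 N with the tool stopped at the expected jam position. Backing off and checking.

Call:
drive_tool:
  deltas:
    - [[0.3,0,0,0],[0.6,0,0,0],[1,0,0,0],[1.6,0,0,0],[2.2,0,0,0],[3,0,-1,0],[3.6,0,-2,0],[4,0,-4,0],[4,0,-4,0],[4,0,-4,0],[4,0,-4,0]]

```text
time: 25.0
eef_pos: [442.5, 29.3, 123.5]
orientation: [-0.148, 3.138, -0.0]
force: [-0.3, -0.3, 0.4]
finger_gap: -0.0
grip_force: 0.0
```

```bash
sed -i 's/(Z>35)&(Z<52)/(Z>32)\&(Z<60)/' m.py; python3 m.py w8
python3 - <<'E'
from h import *
p,d,c=cap('wrist');P=pts(d,c)
o=np.array([580.6,-90.1]);yw=.094;xa=np.array([np.cos(yw),np.sin(yw)]);ya=np.array([-xa[1],xa[0]])
Q=P[...,:2]-o;X,Y,Z=Q@xa,Q@ya-65,P[...,2]
for x in range(-60,5,5):
    k=(abs(X-x)<2.5)&(abs(Y-66)<8)&(d>0)&(Z<80); print(x,k.sum(),np.percentile(Z[k],[10,50,90]).round(1) if k.any() else '',np.median(p[k],0) if k.any() else '')
p,d,c=cap('top');P=pts(d,c);Q=P[...,:2]-o;X,Y,Z=Q@xa,Q@ya-65,P[...,2]
m=(abs(X)<9)&(Z>22)&(Z<38)&(Y<-95)&(Y>-125);print('bar end top',m.sum(),np.percentile(Y[m],[2,50]) if m.any() else '')
z=np.load('top0.npz');P=pts(z['d'],c);Q=P[...,:2]-o
for nm,dd in(('t0',z['d']),('now',d)):
    P=pts(dd,c);Q=P[...,:2]-o;X,Y,Z=Q@xa,Q@ya-65,P[...,2]
    m=(abs(X)<45)&(Z>40)&(Z<56)&(Y>133)&(Y<200);print(nm,'wall y',m.sum(),np.median(Y[m]).round(1) if m.any() else '')
E
```

```text
25.0 [442.5  29.3 123.5] [[-0.996, -0.094, -0.0], [-0.094, 0.996, -0.0]] -6.271762127262494e-05
eef in frame -126.3 66.8 tool yaw rel 0.00041120014513883196
wrist no wedge
top 45 [ 7.6 78.4] [89.7 39.3] 0.7 x [-35.8  52.5] y [58.7 96.6]
-60 0  
-55 0  
-50 0  
-45 0  
-40 0  
-35 0  
-30 0  
-25 0  
-20 229 [50.9 61.  68.3] [104. 103. 105.]
-15 76 [67.7 68.6 69.2] [191. 188. 191.]
-10 43 [68.  68.4 69. ] [189. 186. 189.]
-5 0  
0 0  
bar end top 0 
t0 wall y 87 154.1
now wall y 86 172.1
```

The wall moved 18.0 mm. The wedge is still hidden by the fingers, so I'll rise and open to look.

Call:
drive_tool:
  deltas:
    - [[0,0,-2,0],[0,0,-4,0],[0,0,-5,0],[0,0,-5,0],[0,0,-5,0],[0,0,-5,0]]
  fingers: 85

```text
time: 25.8
eef_pos: [441.7, 29.2, 247.2]
orientation: [0.148, -3.135, 0.0]
force: [-0.6, 0.3, 0.6]
finger_gap: 0.989
grip_force: 0.0
```

```bash
python3 m.py w9
python3 - <<'E'
from h import *
p,d,c=cap('wrist');P=pts(d,c)
o=np.array([580.6,-90.1]);yw=.094;xa=np.array([np.cos(yw),np.sin(yw)]);ya=np.array([-xa[1],xa[0]])
Q=P[...,:2]-o;X,Y,Z=Q@xa,Q@ya-65,P[...,2]
for x in range(-48,30,3):
    k=(abs(X-x)<1.5)&(abs(Y-66)<8)&(d>0)&(Z<80)
    if k.any(): print(x,k.sum(),np.percentile(Z[k],[10,50,90]).round(1),np.median(p[k],0))
k=(X>-32)&(X<-22)&(Z>36)&(Z<54)&(abs(Y-66)<20)&(p[...,0]>p[...,2]*1.5); print('thick end',k.sum(),np.percentile(X[k],[5,50,95]),np.percentile(Y[k],[2,50,98]))
q=cv2.fitLine(np.stack([X[k],Y[k]],-1).astype(np.float32),2,0,.01,.01).ravel();print(q)
E
```

```text
25.8 [441.7  29.2 247.2] [[-0.996, -0.094, 0.003], [-0.094, 0.996, 0.0]] 0.9894098686006259
eef in frame -127.1 66.9 tool yaw rel 0.00033067368907443995
wrist 330 [ 8.6 66.3] [91.6 32.9] 9.6 x [-30.8  53.5] y [47.  77.1]
fingers 0 
top 32 [41.1 67.8] [22.  23.3] 83.2 x [29.3 53.5] y [57.  76.4]
-48 37 [29.1 29.8 30.8] [118.  74.  44.]
-45 29 [28.7 29.4 31. ] [118.  74.  44.]
-42 36 [29.  29.7 30.7] [118.  74.  44.]
-39 32 [28.7 29.4 30.1] [118.  74.  43.]
-36 33 [28.8 29.4 30.7] [118.  74.  43.]
-33 36 [28.8 29.8 30.6] [118.   74.   43.5]
-30 30 [28.8 29.6 30.4] [119.   74.5  45.5]
-27 70 [29.2 34.4 43.9] [118.5  74.   44. ]
-24 93 [31.1 42.9 48.1] [61. 35. 20.]
-21 106 [47.  60.9 67.6] [95.5 94.  96. ]
-18 97 [50.3 57.1 68.9] [108. 106. 109.]
-15 35 [67.9 68.3 69.4] [183. 180. 183.]
-12 39 [67.8 68.7 69.4] [179. 176. 180.]
-9 36 [67.7 68.6 69.8] [179.  176.5 180. ]
-6 39 [67.5 68.7 69.3] [180. 178. 182.]
-3 35 [67.8 68.3 69.6] [180. 177. 182.]
0 37 [67.8 68.7 69.3] [177. 175. 178.]
3 33 [67.9 68.5 69.2] [181. 179. 183.]
6 40 [67.7 68.6 69.5] [180. 177. 181.]
9 38 [67.5 68.4 69. ] [180. 177. 181.]
12 32 [68.  68.7 69.5] [180.  178.  182.5]
15 38 [68.  69.  69.7] [179. 176. 179.]
18 37 [67.9 68.4 69.4] [175. 172. 176.]
21 1 [67.3 67.3 67.3] [175. 172. 175.]
thick end 139 [-26.01130509 -25.08663633 -22.73510127] [56.65001296 66.86270095 77.07468184]
[ 1.0053673e-03  9.9999952e-01 -2.4796942e+01  6.6867844e+01]
```

The thick end is at x≈-25 (origin ≈ +15), about 1 mm off the lane's middle and straight, with the thin end out at +53. The bar is at 18.0 mm. Handing in.

```bash
python3 -c "
from workcell import ctrl
print(ctrl.finish_job())"
```

```text
the job is handed in; nothing more can be done
None
```

The job is handed in, with no verdict returned: the knob was turned six clicks (bar moved 18.0 mm by camera), and the wedge was pushed in with about 23 N and sits at the expected jam position, origin about 15 mm past the bar's centre line; its own pressure on the bar could not be measured.

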